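# Set the stock tags in front of the inlay bins

## Task

Each hinged tag on the oak board belongs to the bin of inlay pieces straight beyond it. Push tags over gently with a fingertip, without gripping them, until only the three full bins show a green face and the nearly empty bin shows red. Leave the marble piece, the wax tin and the glue bottle where they are, and finish clear of everything.

Things in the scene. Friction and masses are not known exactly. Their poses are not given: they have to be found in the camera images.
- board: Oak plank fixed flat on the bench, 120 x 630 x 20 mm. Origin at the centre of its underside; its x axis points across it away from the robot towards the bins, its y axis runs along the row of tags (to the robot's left), z up.
- tag_a: Bracket of one hinged tag, fixed on the board, one of four 155 mm apart in an order that varies; axes as the board's. Origin under its centre, on the board's top, 20 mm above the bench. Two steel posts 34 mm tall at x = +-34 mm carry a hinge along x, 30 mm above the origin. It belongs to the bin about 140 mm beyond it (+x).
- flap_a (a joint): Tag on tag_a: plate 58 mm wide, 55 mm hinge to free edge, 4 mm thick, 40 g, slick enamel, one face green, one red. 0 upright; +0.7 rad leans right (-y), green up; -0.7 leans left (+y), red up. Turns freely, rests only at these stops; past upright it falls over. Leaning, its edge is 35 mm beside and 42 mm above the hinge: push it sideways there, fingertip 25 to 30 mm above the hinge, just past upright.
- tag_b: Bracket of one hinged tag, fixed on the board, one of four 155 mm apart in an order that varies; axes as the board's. Origin under its centre, on the board's top, 20 mm above the bench. Two steel posts 34 mm tall at x = +-34 mm carry a hinge along x, 30 mm above the origin. It belongs to the bin about 140 mm beyond it (+x).
- flap_b (a joint): Tag on tag_b: plate 58 mm wide, 55 mm hinge to free edge, 4 mm thick, 40 g, slick enamel, one face green, one red. 0 upright; +0.7 rad leans right (-y), green up; -0.7 leans left (+y), red up. Turns freely, rests only at these stops; past upright it falls over. Leaning, its edge is 35 mm beside and 42 mm above the hinge: push it sideways there, fingertip 25 to 30 mm above the hinge, just past upright.
- tag_c: Bracket of one hinged tag, fixed on the board, one of four 155 mm apart in an order that varies; axes as the board's. Origin under its centre, on the board's top, 20 mm above the bench. Two steel posts 34 mm tall at x = +-34 mm carry a hinge along x, 30 mm above the origin. It belongs to the bin about 140 mm beyond it (+x).
- flap_c (a joint): Tag on tag_c: plate 58 mm wide, 55 mm hinge to free edge, 4 mm thick, 40 g, slick enamel, one face green, one red. 0 upright; +0.7 rad leans right (-y), green up; -0.7 leans left (+y), red up. Turns freely, rests only at these stops; past upright it falls over. Leaning, its edge is 35 mm beside and 42 mm above the hinge: push it sideways there, fingertip 25 to 30 mm above the hinge, just past upright.
- tag_d: Bracket of one hinged tag, fixed on the board, one of four 155 mm apart in an order that varies; axes as the board's. Origin under its centre, on the board's top, 20 mm above the bench. Two steel posts 34 mm tall at x = +-34 mm carry a hinge along x, 30 mm above the origin. It belongs to the bin about 140 mm beyond it (+x).
- flap_d (a joint): Tag on tag_d: plate 58 mm wide, 55 mm hinge to free edge, 4 mm thick, 40 g, slick enamel, one face green, one red. 0 upright; +0.7 rad leans right (-y), green up; -0.7 leans left (+y), red up. Turns freely, rests only at these stops; past upright it falls over. Leaning, its edge is 35 mm beside and 42 mm above the hinge: push it sideways there, fingertip 25 to 30 mm above the hinge, just past upright.
- bin_full_marble: Blue open plastic bin 120 x 110 x 70 mm tall, fixed on the bench beyond the board. FULL: flat white marble inlay pieces stacked up to within 5 mm of the rim. Which bin stands beyond which tag varies. Origin at the centre of its underside.
- bin_full_oak: Blue open plastic bin 120 x 110 x 70 mm tall, fixed on the bench beyond the board. FULL: flat light and brown oak inlay pieces stacked up to within 5 mm of the rim. Which bin stands beyond which tag varies. Origin at the centre of its underside.
- bin_full_dark: Blue open plastic bin 120 x 110 x 70 mm tall, fixed on the bench beyond the board. FULL: flat dark wood inlay pieces stacked up to within 5 mm of the rim. Which bin stands beyond which tag varies. Origin at the centre of its underside.
- bin_low_marble: Blue open plastic bin 120 x 110 x 70 mm tall, fixed on the bench beyond the board. NEARLY EMPTY: a single white marble inlay piece lies on its floor. Which bin stands beyond which tag varies. Origin at the centre of its underside.
- marble_piece: Loose white marble inlay piece, 60 x 90 mm, 20 mm thick, lying on the bench on the robot's side of the board. Origin at the centre of its underside. To be left alone.
- wax_tin: Loose brass-coloured wax tin, 60 mm across, 40 mm tall, on the robot's side of the board. Origin at the centre of its underside. To be left alone.
- glue_bottle: Loose white glue bottle with a yellow label and red cap, 54 mm across, 130 mm tall, beyond the left end of the board. Origin at the centre of its underside. To be left alone.

How it is judged:
At the end, for the whole second after the job is handed in: All three tags in front of the full bins lean right with green up (joint above 0.55 rad) and the tag in front of the nearly empty bin leans left with red up (joint below -0.55 rad) ((((horizontal distance between tag_a and bin_full_marble below 0.175 m or horizontal distance between tag_a and bin_full_oak below 0.175 m or horizontal distance between tag_a and bin_full_dark below 0.175 m) and value of joint flap_a above 0.55 rad) or (horizontal distance between tag_a and bin_low_marble below 0.175 m and value of joint flap_a below -0.55 rad)) and (((horizontal distance between tag_b and bin_full_marble below 0.175 m or horizontal distance between tag_b and bin_full_oak below 0.175 m or horizontal distance between tag_b and bin_full_dark below 0.175 m) and value of joint flap_b above 0.55 rad) or (horizontal distance between tag_b and bin_low_marble below 0.175 m and value of joint flap_b below -0.55 rad)) and (((horizontal distance between tag_c and bin_full_marble below 0.175 m or horizontal distance between tag_c and bin_full_oak below 0.175 m or horizontal distance between tag_c and bin_full_dark below 0.175 m) and value of joint flap_c above 0.55 rad) or (horizontal distance between tag_c and bin_low_marble below 0.175 m and value of joint flap_c below -0.55 rad)) and (((horizontal distance between tag_d and bin_full_marble below 0.175 m or horizontal distance between tag_d and bin_full_oak below 0.175 m or horizontal distance between tag_d and bin_full_dark below 0.175 m) and value of joint flap_d above 0.55 rad) or (horizontal distance between tag_d and bin_low_marble below 0.175 m and value of joint flap_d below -0.55 rad))); the robot touches nothing.
It fails at once if a tag is gripped or pushed roughly (more than 20 N between the fingers and a tag or its bracket) (contact force between the fingers and tag_a above 20 N or contact force between the fingers and tag_b above 20 N or contact force between the fingers and tag_c above 20 N or contact force between the fingers and tag_d above 20 N).
It fails at once if the marble piece, the wax tin or the glue bottle is moved by more than 15 mm or lifted (distance of any of marble_piece, wax_tin, glue_bottle from where it was at the start of the episode above 0.015 m).
It also fails if it takes over 54 s, if anything falls off the work surface, if the arm or the gripper's body presses on something with over 40 N, if the wrist force passes 120 N, or if a joint passes its speed limit or range.

## Robot

A 6-joint arm with a two-finger parallel gripper is mounted at the origin on the work surface. World frame = base frame: x ahead of the robot, y to its left, z up, the work surface at z = 0. Lengths are in m, angles in rad, forces in N, time in s.
With the tool pointing down it reaches from about 0.3 to 0.95 m from the base axis. Payload 3.1 kg.
Tool frame: the origin (TCP) lies midway between the tips of the shut fingers; the grasp point (between the pads) lies env.grasp_offset behind it (env.grasp_offset is the distance from the TCP to the grasp point, in m); z points along the fingers, y is the line along which they close (so a half turn about z gives the same grasp; the last joint's range is limited). The gripper opens to 85 mm and grips with 20 to 120 N. Pads are 22 mm wide; open, the fingers measure 114 mm over their backs; the gripper's body (76 mm by 85 mm) begins 54 mm behind the grasp point. The pads swing forward as they close: fully open they stand 13 mm farther back than shut.
Start: joints at [1.101, 0.308, 1.634, -0, 1.2, -0.07], TCP at [0.243, 0.576, 0.231] pointing down, gripper open.
Joint ranges: [-3.06, 3.06], [-0.79, 1.96], [0.05, 2.63], [-1.19, 4.34], [0.05, 2.64], [-2.94, 2.94]. Speed limits (rad/s): [2.79, 2.79, 3.14, 3.14, 3.14, 3.14].

## Interface

Orientations are given as [roll, pitch, yaw] about the fixed x, y, z axes, in that order (R = Rz(yaw) Ry(pitch) Rx(roll)).
In Python, from workcell import env gives the robot as it stands.
- The arm moves only by the tool drive_tool, never from a script. Its argument "moves" is a list of rows, each a list of 7 numbers: the shift along the tool's x, y, z in mm, then the turn, a rotation vector about the tool's x, y, z in degrees, then the opening, from 0 (shut) to 1 (fully open). A call has 1 to 5 rows; each row shifts and turns the commanded pose from where the row before left it, along the tool's axes as they then stand; what a row does not reach is not made up. A row lasts 1/12 s, in which the tool goes at most 41.7 mm and 7.16 degrees, less where a joint would pass 70% of its speed; a pose out of reach is approached as far as the arm can. A call is refused whole if a number of a shift passes 41.7 or a number of a turn 7.16, either way. A call with a gripper value outside its range is refused whole. The fingers move at their own pace and stop on an object; "force" is the grip in N (left out, the last holds). Time passes only in rows, so rows that do not move let the fingers close. It gives the time, the measured TCP pose, the force, the opening and the grip force at its end, in the units of the state.
- env.state(): the state, without advancing time (a new reading comes with each control period).
- env.read_camera(name): name is "side" or "top"; returns (picture, depth): 420x560x3 uint8, red, green, blue; 420x560 float32, m along the optical axis (not along the pixel's ray), 0 where there is no reading.
- env.camera_info(name): a dict with "fx", "fy", "cx", "cy" (pixels), "k1" (the pictures are not rectified: a ray, as slopes to the right and down, at radius r is drawn at 1 + k1 r^2 times it, then the intrinsics apply), "rvec" (rotation vector, rad) and "tvec" (3), from world to camera coordinates, as OpenCV has them. Camera axes: x right, y down, z forward; pixel columns grow to the right and rows downward; lengths in m; the calibration is good to about 2 mm. A picture is of the moment at which its call begins. camera_info takes no time and is no camera call.
- env.job_done(): hands the job in; it is judged then, once.
The state is a dict: "clock": time; "q": joint angles; "dq": joint speeds; "effort": joint torques, N m; "ee_pos": TCP position; "tool_rot": TCP orientation; "wrist_force": force on the tool from outside, world axes, zero at the start; "ft_torque": the same for the moment, N m; "width": finger opening in m; "grasp_force": force on a finger pad.
Only numpy, scipy, OpenCV 4.12 (cv2) and the standard library are available. Lean on these libraries where they do the work, as an engineer would, in place of code of your own. Each camera call takes 0.05 s, during which the arm holds its last target. There are 200 camera calls.

## Working session

There is one attempt and no reset: what is moved stays moved. The work goes in short steps, Python scripts to look and compute and a tool call to move; the robot and the scene stay as the last step left them, time stands still between calls to the robot, and variables do not carry over. Pictures are saved under pics/ and viewed, at most 10 in all, crops included, and the job is handed in when it is done.

Besides the shell and the picture viewer there is one more tool, called after "Call:" as a command line: name --pt "numbers of a row" for each row, then --argument value for the rest. drive_tool: Moves the arm, as the interface text tells. Its arguments: {"type":"object","properties":{"moves":{"type":"array"},"force":{"type":"number"}},"required":["moves"]}

```bash
mkdir -p pics
cat > h.py <<'E'
import numpy as np,cv2
from workcell import env
def cloud(name):
    im,d=env.read_camera(name);c=env.camera_info(name)
    K=np.array([[c['fx'],0,c['cx']],[0,c['fy'],c['cy']],[0,0,1]],float)
    v,u=np.mgrid[0:420,0:560]
    n=cv2.undistortPoints(np.stack([u,v],-1).reshape(-1,1,2).astype(float),K,np.array([c['k1'],0,0,0,0.])).reshape(420,560,2)
    R=cv2.Rodrigues(np.array(c['rvec'],float))[0]
    P=np.dstack([n,np.ones((420,560))])*d[...,None]
    W=(P-np.array(c['tvec']).ravel())@R
    W[d==0]=np.nan
    return im,d,W
E
python3 - <<'E'
from h import *
for n in('top','side'):
    im,d,W=cloud(n); cv2.imwrite(f'pics/{n}0.png',im[...,::-1]); np.savez(f'{n}0.npz',im=im,W=W)
s=env.state();print(s['clock'],s['ee_pos'],s['tool_rot'],s['width'])
E
```

```text
0.1 [0.24295197 0.57501023 0.23013484] [-3.13942858e+00 -1.31166836e-04  2.74182322e+00] 0.08538772830461096
```

View pics/top0.png

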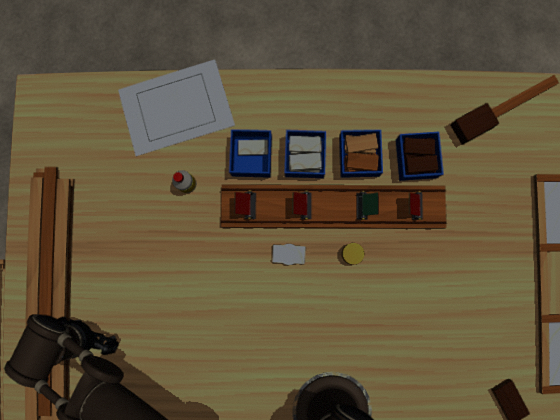

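View pics/side0.png

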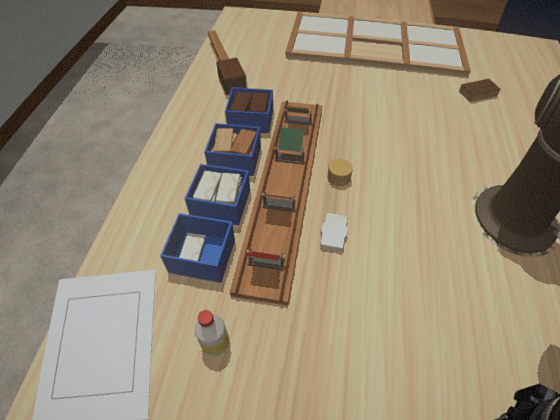

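The top view has +x up and −y to the right. From left to right the bins are nearly empty (251,153), marble (305,154), oak (361,153) and dark (420,155). The tags show red (245,205), red (302,205), green (368,205) and red (416,205). So the second and fourth tags have to go over to the right.

Run:
```python
from h import *
z=np.load('top0.npz');im=z['im'].astype(int);W=z['W']
r,g,b=im[...,0],im[...,1],im[...,2]
X=W[...,0];Y=W[...,1];Z=W[...,2]
def show(n,m):
    k,l,st,ce=cv2.connectedComponentsWithStats(m.astype(np.uint8))
    for i in range(1,k):
        if st[i,4]>25:
            p=W[l==i];print(n,ce[i].round(),st[i,4],np.nanpercentile(p,[3,50,97],axis=0).round(3).tolist())
roi=np.zeros(r.shape,bool);roi[185:228,215:450]=1
show('red',roi&(r>80)&(g<30)); show('green',roi&(g>r+15))
show('tall',roi&(Z>.045))
show('board',roi&(Z>.012)&(Z<.03))
roi2=np.zeros(r.shape,bool);roi2[235:275,260:375]=1
show('loose',roi2&(Z>.012))
show('bluebins',(b>r+40)&(np.arange(420)[:,None]<185))
```

```text
green [370. 204.] 286 [[0.542, -0.115, 0.054], [0.568, -0.099, 0.073], [0.593, -0.083, 0.094]]
tall [242. 203.] 378 [[0.536, 0.227, 0.051], [0.569, 0.245, 0.073], [0.602, 0.264, 0.095]]
tall [300. 204.] 342 [[0.536, 0.073, 0.051], [0.568, 0.089, 0.072], [0.602, 0.108, 0.095]]
tall [370. 204.] 395 [[0.539, -0.118, 0.05], [0.568, -0.098, 0.072], [0.599, -0.08, 0.095]]
tall [415. 204.] 249 [[0.531, -0.238, 0.05], [0.568, -0.223, 0.069], [0.602, -0.203, 0.096]]
board [335. 206.] 8079 [[0.511, -0.304, 0.015], [0.565, -0.009, 0.021], [0.624, 0.292, 0.028]]
loose [353. 253.] 390 [[0.409, -0.08, 0.032], [0.436, -0.055, 0.041], [0.461, -0.028, 0.047]]
loose [288. 254.] 612 [[0.41, 0.081, 0.015], [0.434, 0.122, 0.021], [0.459, 0.163, 0.027]]
bluebins [250. 157.] 1004 [[0.655, 0.173, -0.001], [0.699, 0.231, 0.007], [0.771, 0.278, 0.075]]
bluebins [303. 153.] 330 [[0.651, 0.021, 0.003], [0.71, 0.094, 0.068], [0.77, 0.13, 0.077]]
bluebins [360. 153.] 323 [[0.653, -0.133, 0.004], [0.712, -0.077, 0.07], [0.772, -0.023, 0.076]]
bluebins [420. 156.] 313 [[0.645, -0.299, 0.028], [0.698, -0.24, 0.069], [0.766, -0.187, 0.076]]
```

Call:
drive_tool --pt "0 0 0 0 0 -5.7 0" --pt "0 0 0 0 0 -5.7 0" --pt "0 0 0 0 0 -5.7 0" --pt "0 0 0 0 0 -5.8 0"

```text
clock: 0.43
ee_pos: [0.2431, 0.5753, 0.2305]
tool_rot: [-3.14, -0.001, -3.137]
wrist_force: [0.8, 0.8, -0.0]
width: 0.0389
grasp_force: 0.0
```

Call:
drive_tool --pt "-25 -30 0 0 0 0 0" --pt "-25 -30 0 0 0 0 0" --pt "-25 -30 0 0 0 0 0" --pt "-25 -30 0 0 0 0 0" --pt "-25 -30 0 0 0 0 0"

```text
clock: 0.85
ee_pos: [0.3687, 0.424, 0.2307]
tool_rot: [-3.141, -0.001, -3.141]
wrist_force: [0.7, 1.3, -0.4]
width: 0.0001
grasp_force: 0.0
```

Call:
drive_tool --pt "-25 -30 0 0 0 0 0" --pt "-25 -30 0 0 0 0 0" --pt "-25 -30 0 0 0 0 0" --pt "-25 -30 0 0 0 0 0" --pt "-25 -30 0 0 0 0 0"

```text
clock: 1.27
ee_pos: [0.4938, 0.2739, 0.2308]
tool_rot: [-3.141, -0.001, 3.142]
wrist_force: [0.9, -0.1, 0.1]
width: -0.0002
grasp_force: 0.0
```

Call:
drive_tool --pt "-19 -28 0 0 0 0 0" --pt "-19 -28 0 0 0 0 0" --pt "-19 -29 0 0 0 0 0" --pt "-18 -29 0 0 0 0 0" --pt "0 0 30 0 0 0 0"

```text
clock: 1.68
ee_pos: [0.5764, 0.1574, 0.2074]
tool_rot: [-3.141, 0.016, 3.137]
wrist_force: [1.5, 1.3, -0.1]
width: 0.0001
grasp_force: 0.0
```

Call:
drive_tool --pt "0 0 30 0 0 0 0" --pt "0 0 30 0 0 0 0" --pt "0 0 30 0 0 0 0" --pt "0 0 20 0 0 0 0" --pt "0 0 13 0 0 0 0"

```text
clock: 2.1
ee_pos: [0.5656, 0.1609, 0.0746]
tool_rot: [-3.14, -0.006, 3.141]
wrist_force: [-0.4, -0.6, 0.2]
width: 0.0001
grasp_force: 0.0
```

Call:
drive_tool --pt "0 -10 0 0 0 0 0" --pt "0 -10 0 0 0 0 0" --pt "0 -8 0 0 0 0 0" --pt "0 -4 0 0 0 0 0" --pt "0 -4 0 0 0 0 0"

```text
clock: 2.52
ee_pos: [0.5698, 0.1248, 0.0802]
tool_rot: [3.141, 0.003, 3.14]
wrist_force: [0.3, -0.3, 0.1]
width: -0.0003
grasp_force: 0.0
```

Call:
drive_tool --pt "0 -4 0 0 0 0 0" --pt "0 -4 0 0 0 0 0" --pt "0 -4 0 0 0 0 0" --pt "0 -4 0 0 0 0 0" --pt "0 -4 0 0 0 0 0"

```text
clock: 2.93
ee_pos: [0.5681, 0.1052, 0.0783]
tool_rot: [-3.141, -0.0, -3.141]
wrist_force: [-0.3, -0.4, -0.3]
width: 0.0002
grasp_force: 0.1
```

Call:
drive_tool --pt "0 -4 0 0 0 0 0" --pt "0 -4 0 0 0 0 0" --pt "0 -4 0 0 0 0 0" --pt "0 -4 0 0 0 0 0" --pt "0 -4 0 0 0 0 0"

```text
clock: 3.35
ee_pos: [0.5681, 0.0852, 0.0781]
tool_rot: [-3.141, -0.0, 3.141]
wrist_force: [-0.7, 0.9, 0.2]
width: 0.0001
grasp_force: 0.0
```

Call:
drive_tool --pt "0 -4 0 0 0 0 0" --pt "0 -4 0 0 0 0 0" --pt "0 0 0 0 0 0 0" --pt "0 0 0 0 0 0 0" --pt "0 0 0 0 0 0 0"

```text
clock: 3.77
ee_pos: [0.5683, 0.0777, 0.0783]
tool_rot: [3.142, 0.0, 3.141]
wrist_force: [0.9, -0.1, -0.3]
width: -0.0003
grasp_force: 0.0
```

Run:
```python
from h import *
im,d,W=cloud('side'); cv2.imwrite('pics/s1.png',cv2.resize(im[60:310,150:400,::-1],(600,600)))
print(env.state()['wrist_force'])
```

```text
[ 0.3316704  -0.01653521  0.46496385]
```

View pics/s1.png

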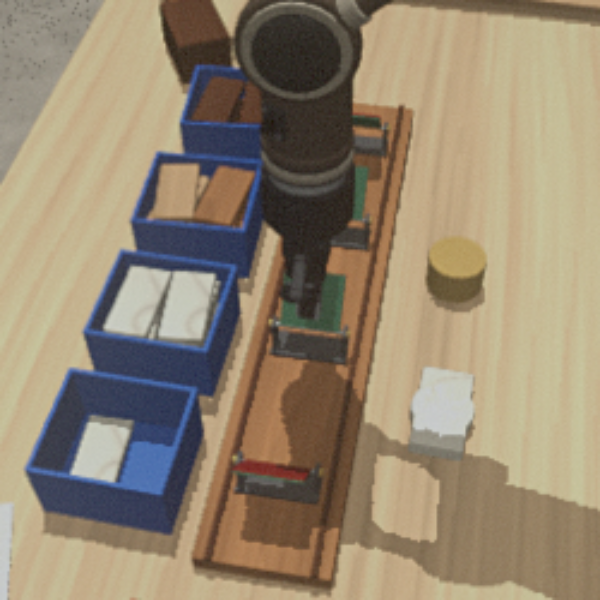

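The second tag has gone over and shows green at (312,300). The first tag is still red. The fourth is next, at hinge y ≈ −0.238, entering at y ≈ −0.16.

Call:
drive_tool --pt "0 4 -10 0 0 0 0" --pt "0 0 -30 0 0 0 0" --pt "0 0 -30 0 0 0 0" --pt "0 0 -30 0 0 0 0" --pt "0 0 0 0 0 0 0"

```text
clock: 4.23
ee_pos: [0.5735, 0.0826, 0.1864]
tool_rot: [3.14, 0.014, -3.141]
wrist_force: [0.9, 0.1, 0.7]
width: -0.0003
grasp_force: 0.0
```

Call:
drive_tool --pt "0 -40 0 0 0 0 0" --pt "0 -40 0 0 0 0 0" --pt "0 -40 0 0 0 0 0" --pt "0 -40 0 0 0 0 0" --pt "0 -40 0 0 0 0 0"

```text
clock: 4.65
ee_pos: [0.5682, -0.1194, 0.1789]
tool_rot: [-3.142, 0.001, -3.141]
wrist_force: [0.8, 0.4, -0.5]
width: 0.0001
grasp_force: 0.0
```

Call:
drive_tool --pt "0 -38 0 0 0 0 0" --pt "0 0 0 0 0 0 0" --pt "0 0 0 0 0 0 0"

```text
clock: 4.9
ee_pos: [0.5683, -0.1581, 0.1787]
tool_rot: [3.141, 0.001, 3.138]
wrist_force: [0.2, -0.2, -0.3]
width: 0.0001
grasp_force: 0.0
```

Call:
drive_tool --pt "0 -2 25 0 0 0 0" --pt "0 0 25 0 0 0 0" --pt "0 0 25 0 0 0 0" --pt "0 0 17 0 0 0 0" --pt "0 0 9 0 0 0 0"

```text
clock: 5.32
ee_pos: [0.5662, -0.1556, 0.0745]
tool_rot: [3.139, -0.005, -3.14]
wrist_force: [-0.0, -1.1, 0.3]
width: 0.0002
grasp_force: 0.0
```

Call:
drive_tool --pt "0 -4 0 0 0 0 0" --pt "0 -4 0 0 0 0 0" --pt "0 -4 0 0 0 0 0" --pt "0 -4 0 0 0 0 0" --pt "0 -4 0 0 0 0 0"

```text
clock: 5.73
ee_pos: [0.5695, -0.1793, 0.0789]
tool_rot: [-3.14, 0.003, 3.141]
wrist_force: [0.4, -0.1, 0.1]
width: 0.0001
grasp_force: 0.0
```

Call:
drive_tool --pt "0 -4 0 0 0 0 0" --pt "0 -4 0 0 0 0 0" --pt "0 -4 0 0 0 0 0" --pt "0 -4 0 0 0 0 0" --pt "0 -4 0 0 0 0 0"

```text
clock: 6.15
ee_pos: [0.5681, -0.1988, 0.0773]
tool_rot: [3.142, -0.0, 3.141]
wrist_force: [-0.3, -1.0, 0.4]
width: 0.0001
grasp_force: 0.1
```

Call:
drive_tool --pt "0 -4 0 0 0 0 0" --pt "0 -4 0 0 0 0 0" --pt "0 -4 0 0 0 0 0" --pt "0 -4 0 0 0 0 0" --pt "0 -4 0 0 0 0 0"

```text
clock: 6.57
ee_pos: [0.5682, -0.2187, 0.0772]
tool_rot: [-3.142, -0.0, 3.141]
wrist_force: [0.2, -0.1, -0.5]
width: 0.0005
grasp_force: 0.0
```

Call:
drive_tool --pt "0 -4 0 0 0 0 0" --pt "0 -4 0 0 0 0 0" --pt "0 -4 0 0 0 0 0" --pt "0 0 0 0 0 0 0" --pt "0 0 0 0 0 0 0"

```text
clock: 6.98
ee_pos: [0.5682, -0.2306, 0.0773]
tool_rot: [3.142, 0.0, 3.141]
wrist_force: [-0.4, -0.0, -0.2]
width: 0.0002
grasp_force: 0.0
```

Call:
drive_tool --pt "0 4 -10 0 0 0 0" --pt "0 0 -30 0 0 0 0" --pt "0 0 -30 0 0 0 0" --pt "0 0 -30 0 0 0 0" --pt "0 0 -30 0 0 0 0"

```text
clock: 7.4
ee_pos: [0.5681, -0.2256, 0.2092]
tool_rot: [3.141, 0.0, -3.141]
wrist_force: [1.3, 0.5, 1.0]
width: -0.0
grasp_force: 0.0
```

Call:
drive_tool --pt "30 -20 0 0 0 0 0" --pt "30 -20 0 0 0 0 0" --pt "30 -20 0 0 0 0 0" --pt "30 -20 0 0 0 0 0" --pt "30 -20 0 0 0 0 0"

```text
clock: 7.82
ee_pos: [0.4171, -0.3264, 0.2083]
tool_rot: [-3.141, 0.001, -3.14]
wrist_force: [1.0, -0.7, -0.4]
width: 0.0003
grasp_force: 0.0
```

Call:
drive_tool --pt "30 -20 0 0 0 0 0" --pt "0 0 0 0 0 0 0" --pt "0 0 0 0 0 0 0" --pt "0 0 0 0 0 0 0"

```text
clock: 8.15
ee_pos: [0.3887, -0.346, 0.208]
tool_rot: [-3.141, 0.001, 3.141]
wrist_force: [0.4, -0.2, -0.2]
width: 0.0001
grasp_force: 0.0
```

Run:
```python
from h import *
im,d,W=cloud('top'); cv2.imwrite('pics/t2.png',cv2.resize(im[110:280,160:460,::-1],(800,453)))
```

```text
(no output)
```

View pics/t2.png

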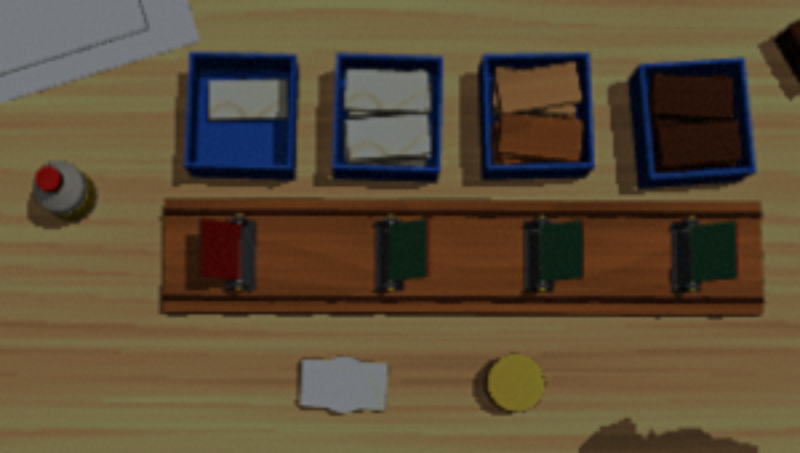

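The crop shows red at (220,250) in front of the nearly empty bin. Green shows at (405,250), (560,250) and (712,250) in front of the full bins. The loose items haven't moved and the arm is clear.

```bash
python3 -c "
from workcell import env
print(env.job_done())"
```

```text
the job is handed in; nothing more can be done
None
```

The job is handed in: the three full bins show green and the nearly empty bin shows red. I pushed over only the second and fourth tags; the loose items look unmoved and the arm finished clear at about 8 s, though the hand-in returned no verdict.

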